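Probe the mug and show the thermometer to the camera

TASK

Take the probe thermometer out of its wooden stand, dip the tip of its steel stem at least 3 cm below the rim of the mug for a second without shoving the mug, then lift it out and show it to the camera on the post: display facing the lens squarely, right way up (stem downwards as the camera sees it) and centred 20 cm in front of the lens along the camera's line of sight, which slopes down. Leave the other things where they are, and finish while still holding the thermometer there, steady in the air.

Things in the scene. Friction and masses are not known exactly. Their poses are not given: they have to be found in the camera images.
- probe: Probe thermometer, 70 g: upright white housing 18 (x) by 30 (y) by 95 (z) mm, under it a straight steel stem 5 mm thick, 105 mm long. Origin: centre of the housing's underside; z to the housing's top, x out of the display face. Starts upright, the lowest 15 mm of the housing in the stand's pocket (1 mm play); lift 125 mm to free it. Grip the y sides about 72 mm above the origin.
- probe_tip (a point): The lower end of the steel stem, 105 mm below probe's origin along its z.
- display (a point): Centre of the dark 20 by 26 mm display on the housing's +x face, 10 mm in x and 40 mm in z from probe's origin. Above the display are two small round buttons; the back has only a small dark round magnet. At the start the display faces away from the robot and to its left.
- probe_stand: Fixed wooden stand, 90 by 90 mm at the foot, two side cheeks, top plate 56 (x) by 86 (y) mm with its upper face 135 mm above the worktop. Origin: centre of its underside on the worktop; the housing's underside sits 120 mm above it. It stands either to the left or to the right, the mug on the other side.
- mug: Loose white mug with one handle, 98 mm high, outer diameter 82 mm, about 0.27 kg. Origin on its underside but not in the middle of the cup: the cup's axis is at y = +16.5 mm in the mug's frame, the handle reaches to y = -58 mm.
- mug_mouth (a point): Centre of the mug's open mouth at rim height, 98 mm above the worktop. The opening is about 70 mm wide and the inside is about 90 mm deep; walls narrow towards the bottom to about 45 mm. The dark coffee seen inside is only painted in and does not resist.
- camera_head: Small black camera, 30 by 76 by 34 mm with a round lens barrel, fixed on a thin post with a round foot. Origin: centre of the lens front, 345 mm above the worktop. It looks along its own -x, towards the robot's side and 25 degrees (0.436 rad) down; y is level, z its upward side. When the thermometer is shown right, its x, y, z axes are parallel to the camera's.
- lens (a point): Centre of the lens front (the origin of camera_head).
- view_spot (a point): The point in the air 200 mm in front of the lens on its line of sight, about 260 mm above the worktop: where the centre of the display has to be.
- timer: Bystander: round red and white wind-up kitchen timer, 72 mm across, 59 mm high, loose; origin at the centre of its underside. Leave alone.
- tin: Bystander: low round food tin, 86 mm across, 40 mm high, loose; origin at the centre of its underside. Leave alone.
- spice_jar: Bystander: slim spice jar with a dark cap, 41 mm across, 105 mm high, loose; origin at the centre of its underside. Leave alone.
Mind the look-alikes: they are no part of the job. Leave any orange or yellow look-alike of the probe alone.

How it is judged:
By the outcome, as a careful person would: the job done as asked, in the order asked, and still so for the second after the job is handed in, while the arm keeps its last pose, push and grip.
It also fails if it takes over 45 s, if anything falls off the work surface, if the arm or the gripper's body presses on something with over 40 N, if the wrist force passes 120 N, or if a joint passes its speed limit or range.

ROBOT

A 6-joint arm with a two-finger parallel gripper is mounted at the origin on a cart in front of the work surface, level with it; the furniture and walls round the work are solid. World frame = base frame: x ahead of the robot, y to its left, z up, the work surface at z = 0. Lengths are in m, angles in degrees, forces in N, time in s.
With the tool pointing down it reaches from about 0.4 to 0.825 m from the base axis. Payload 7 kg.
Tool frame: the origin (TCP) lies midway between the tips of the shut fingers; the grasp point (between the pads) lies 19 mm behind it; z points along the fingers, y is the line along which they close (so a half turn about z gives the same grasp; the last joint's range is limited). The gripper opens to 88 mm and grips with 3 to 60 N. Pads are 19 mm wide; open, the fingers measure 130 mm over their backs; the gripper's body (78 mm by 193 mm) begins 47 mm behind the grasp point.
Start: joints at [90.762, 20.546, 0.682, 0, -70.136, -16.507], TCP at [0.183, 0.65, 0.227] pointing down, gripper open.
Joint ranges: [-176.03, 176.03], [-82.01, 121.73], [-58.28, 71.71], [-173.87, 95.51], [-174.79, -0.11], [-173.66, 173.66]. Speed limits (degrees/s): [136.94, 136.94, 172.46, 180, 180, 180].

INTERFACE

Orientations are given as [roll, pitch, yaw] about the fixed x, y, z axes, in that order (R = Rz(yaw) Ry(pitch) Rx(roll)).
In Python, from plant import ctrl gives the robot as it stands. The module is installed in compiled form; this text tells all that it offers.
- The arm moves only by the tool play_rows, never from a script. Its argument "commands" is a list that holds one entry, the list of rows, each a list of 7 numbers: the turn, a rotation vector about the tool's x, y, z in rad, then the shift along the tool's x, y, z in cm, then the finger opening in cm, from 0 to 8.76. In form: [[[ax, ay, az, x, y, z, grip], ...]]. A call has 1 to 8 rows; each row is the pose to reach, as a shift and turn from the pose commanded when the call began, along the tool's axes at that moment; what a row does not reach only later rows make up. A row lasts 1/12 s, in which the tool goes at most 41.7 mm and 7.16 degrees, less where a joint would pass 70% of its speed; a pose out of reach is approached as far as the arm can. A call with a gripper value outside its range is refused whole. The fingers move at their own pace and stop on an object; the grip force is fixed at half the most. Time passes only in rows, so rows that repeat a pose let the fingers close. It gives the time, the measured TCP pose, the force, the opening and the grip force at its end, in the units of the state.
- ctrl.get_obs(): the state, without advancing time (a new reading comes with each control period).
- ctrl.snapshot(name): name is "scene" or "side" or "wrist"; returns a dict with "color" (400x640x3 uint8, red, green, blue), "camera_matrix" (3x3 intrinsics, pixels), "k1" (the pictures are not rectified: a ray, as slopes to the right and down, at radius r is drawn at 1 + k1 r^2 times it, then the intrinsics apply), "origin" and "rotation" of the camera in the world; the wrist camera has in their place "hand_eye" (4x4, takes a point from camera to tool coordinates, whose origin is the TCP and whose axes are the flange's). Camera axes: x right, y down, z forward; pixel columns grow to the right and rows downward; lengths in m; the calibration is good to about 2 mm. A picture is of the moment at which its call begins: read the wrist's pose just before it. There is no depth.
- ctrl.close_job(): hands the job in; it is judged then, once.
Trained networks look in a picture, given as the dict that the camera call returned (one of the last four; its "shot" number tells which), for a name from the list of things; names that differ only in an ending like _2 or _b are one class to them, and where a whole thing is asked for, a point or a joint stands for the part that bears it (a point fixed in the world has none). Each returns a list of dicts, best first, with "conf" (0 to 1); they miss things now and then, are a little off and sometimes report something else, mostly with a low value. They report only what shows in the picture. A call takes as long as a camera call. They do not tell look-alikes from the thing itself.
- ctrl.find_in(picture, name): "bbox" ([left, top, width, height] in pixels, round what is visible of it).
The state is a dict: "clock": time; "joint_pos": joint angles; "qvel": joint speeds; "tau": joint torques, N m; "tool_pos": TCP position; "orientation": TCP orientation; "force": force on the tool from outside, world axes, zero at the start; "moment": the same for the moment, N m; "opening": finger opening in m; "gripper_force": force on a finger pad.
Only numpy, scipy, OpenCV 4.12 (cv2) and the standard library are available. Lean on these libraries where they do the work, as an engineer would, in place of code of your own. Each camera call takes 0.05 s, during which the arm holds its last target. There are 200 camera calls.

## Working session

There is one attempt and no reset: what is moved stays moved. The work goes in short steps, Python scripts to look and compute and a tool call to move; the robot and the scene stay as the last step left them, time stands still between calls to the robot, and variables do not carry over. Pictures are saved under pics/ and viewed, at most 10 in all, crops included, and the job is handed in when it is done.

Besides the shell and the picture viewer there is one more tool, called after "Request:" in YAML: its name, and indented under it one key for each argument. play_rows: Moves the arm, as the interface text tells. Its arguments: {"type":"object","properties":{"commands":{"type":"array","items":{"type":"array","items":{"type":"array","items":{"type":"number"}}}}},"required":["commands"]}

```bash
mkdir -p pics; cat > h.py <<'E'
import numpy as np, cv2
from scipy.spatial.transform import Rotation as Rot
from plant import ctrl
def Rtool(o): return Rot.from_euler('xyz',o['orientation'],degrees=True).as_matrix()
def cam(s,o=None):
    if 'origin' in s: return np.array(s['origin']),np.array(s['rotation'])
    H=np.array(s['hand_eye']);R=Rtool(o);return np.array(o['tool_pos'])+R@H[:3,3],R@H[:3,:3]
def ray(s,uv,o=None):
    K=np.array(s['camera_matrix']);k1=s['k1'];d=np.array([(uv[0]-K[0,2])/K[0,0],(uv[1]-K[1,2])/K[1,1]]);p=d.copy()
    for _ in range(20): p=d/(1+k1*(p@p))
    c,R=cam(s,o);v=R@np.array([p[0],p[1],1]);return c,v/np.linalg.norm(v)
def onz(s,uv,z,o=None):
    c,v=ray(s,uv,o);return c+v*(z-c[2])/v[2]
def proj(s,P,o=None):
    c,R=cam(s,o);q=R.T@(np.array(P)-c);p=q[:2]/q[2];p=p*(1+s['k1']*(p@p));K=np.array(s['camera_matrix']);return np.array([K[0,0]*p[0]+K[0,2],K[1,1]*p[1]+K[1,2]])
def tri(rs):
    A=0;b=0
    for c,v in rs:
        M=np.eye(3)-np.outer(v,v);A=A+M;b=b+M@c
    return np.linalg.solve(A,b)
def save(s,n,crop=None,f=1):
    im=s['color'][:,:,::-1]
    if crop: im=im[crop[1]:crop[3],crop[0]:crop[2]]
    cv2.imwrite('pics/'+n,cv2.resize(im,None,fx=f,fy=f,interpolation=cv2.INTER_CUBIC))
E
python3 - <<'E'
from h import *
import pickle
o=ctrl.get_obs();print(o)
S={}
for n in ['scene','side']:
    s=ctrl.snapshot(n);S[n]=s;save(s,n+'.png')
    c,R=cam(s);print(n,c.round(3),R[:,2].round(3),s['k1'],s['camera_matrix'][0])
    for w in ['probe','probe_stand','mug','camera_head','timer','tin','spice_jar']:
        print(w,[(np.round(d['bbox']).tolist(),round(d['conf'],2)) for d in ctrl.find_in(s,w)[:4]])
pickle.dump(S,open('s0.pkl','wb'))
cv2.imwrite('pics/both.png',cv2.resize(np.vstack([S['scene']['color'],S['side']['color']])[:,:,::-1],None,fx=.75,fy=.75))
E
```

```text
{'clock': 0.0, 'joint_pos': array([ 9.07610994e+01,  2.05919342e+01,  6.36303328e-01, -1.91448052e-02,
       -7.01336495e+01, -1.65058240e+01]), 'qvel': array([-0.06787057,  0.09068064, -0.02334899,  0.04922314,  0.00055835,
       -0.03594225]), 'tau': array([ 6.21360687e-04, -5.82716238e+01,  2.93050647e+01,  6.99710146e+00,
        7.03025493e-03, -1.55522353e-04]), 'tool_pos': array([0.18307341, 0.64923097, 0.22563931]), 'orientation': array([ 1.79909285e+02, -8.11224218e-03, -1.57512381e+01]), 'force': array([-0.27914555,  0.49464713,  0.11066614]), 'moment': array([-0.00080134, -0.01405   , -0.03158846]), 'gripper_force': 0.0, 'opening': 0.08777103887233936}Traceback (most recent call last):
  File "<stdin>", line 7, in <module>
IndexError: too many indices for array: array is 1-dimensional, but 2 were indexed
```

```bash
python3 - <<'E'
from h import *
for n in ['scene','wrist']:
    s=ctrl.snapshot(n);print({k:v for k,v in s.items() if k!='color'})
E
```

```text
{'camera_matrix': array([[508.11906158,   0.        , 334.73303916],
       [  0.        , 508.11906158, 197.52174887],
       [  0.        ,   0.        ,   1.        ]]), 'k1': -0.03713364074791177, 'origin': array([-0.0013798 , -1.29740742,  0.99182179]), 'rotation': array([-119.18866714,   -1.27352619,  -25.14251713]), 'shot': 2}
{'camera_matrix': array([[276.7978126 ,   0.        , 316.34592094],
       [  0.        , 276.7978126 , 203.27524231],
       [  0.        ,   0.        ,   1.        ]]), 'k1': 0.009816710160156549, 'hand_eye': array([[ 7.47778056e-04, -9.52066294e-01, -3.05890851e-01,
         8.29844951e-02],
       [ 9.99998859e-01,  3.10524263e-04,  1.47810083e-03,
        -3.36205552e-06],
       [-1.31226344e-03, -3.05891607e-01,  9.52065440e-01,
        -1.57559810e-01],
       [ 0.00000000e+00,  0.00000000e+00,  0.00000000e+00,
         1.00000000e+00]]), 'shot': 3}
```

Rotation is roll/pitch/yaw.

```bash
sed -i "s/np.array(s\['rotation'\])/Rot.from_euler('xyz',s['rotation'],degrees=True).as_matrix()/" h.py
python3 - <<'E'
from h import *
import pickle
S={}
for n in ['scene','side']:
    s=ctrl.snapshot(n);S[n]=s
    c,R=cam(s);print(n,c.round(3),R[:,2].round(3))
    for w in ['probe','probe_stand','mug','camera_head','timer','tin','spice_jar']:
        print(w,[(np.round(d['bbox']).tolist(),round(d['conf'],2)) for d in ctrl.find_in(s,w)[:4]])
pickle.dump(S,open('s0.pkl','wb'))
cv2.imwrite('pics/both.png',cv2.resize(np.vstack([S['scene']['color'],S['side']['color']])[:,:,::-1],None,fx=.75,fy=.75))
E
```

```text
scene [-1.000e-03 -1.297e+00  9.920e-01] [ 0.381  0.786 -0.488]
probe [([240.0, 166.0, 8.0, 27.0], 0.83), ([277.0, 196.0, 10.0, 45.0], 0.75), ([312.0, 216.0, 26.0, 22.0], 0.71), ([266.0, 178.0, 6.0, 23.0], 0.59)]
probe_stand [([258.0, 193.0, 31.0, 48.0], 0.88), ([376.0, 138.0, 24.0, 17.0], 0.68)]
mug [([332.0, 287.0, 37.0, 47.0], 0.61)]
camera_head [([266.0, 178.0, 14.0, 47.0], 0.73), ([378.0, 137.0, 21.0, 20.0], 0.52)]
timer [([279.0, 261.0, 23.0, 21.0], 0.81)]
tin [([313.0, 219.0, 23.0, 18.0], 0.67)]
spice_jar [([391.0, 271.0, 17.0, 43.0], 0.95)]
side [ 0.47  -1.13   0.641] [ 0.119  0.924 -0.364]
probe [([263.0, 183.0, 16.0, 52.0], 0.75), ([374.0, 144.0, 24.0, 19.0], 0.63), ([299.0, 178.0, 8.0, 50.0], 0.62), ([253.0, 176.0, 8.0, 49.0], 0.59)]
probe_stand [([256.0, 203.0, 32.0, 44.0], 0.81), ([252.0, 266.0, 27.0, 25.0], 0.72)]
mug []
camera_head [([374.0, 143.0, 24.0, 17.0], 0.59)]
timer [([252.0, 266.0, 23.0, 25.0], 0.8)]
tin [([312.0, 235.0, 24.0, 16.0], 0.58)]
spice_jar [([355.0, 293.0, 18.0, 47.0], 0.96)]
```

View pics/both.png

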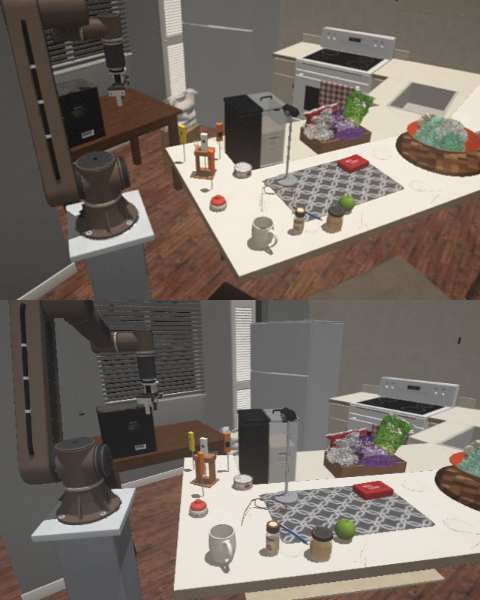

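```bash
python3 - <<'E'
from h import *
import pickle
S=pickle.load(open('s0.pkl','rb'))
a=S['scene']['color'][130:260,225:425];b=S['side']['color'][130:260,225:425]
im=np.vstack([a,b])[:,:,::-1]
cv2.imwrite('pics/crop1.png',cv2.resize(im,(460,598),interpolation=cv2.INTER_CUBIC) if 0 else cv2.resize(np.hstack([a,b])[:,:,::-1],(800,260),interpolation=cv2.INTER_CUBIC))
a,b=S['scene'],S['side']
def T(p,q): 
    r=tri([ray(a,p),ray(b,q)]);print(r.round(3),proj(a,r).round(1)-p,proj(b,r).round(1)-q)
T((387,147),(386,151.5)) # camera
T((293.5,223),(320.,0+0)) if 0 else None
print('jar',onz(a,(399.5,311),0.005),onz(b,(364,337),.005))
print('timer',onz(a,(290.5,272),0.03),onz(b,(263.5,279),.03))
print('tin',onz(a,(324.5,228),0.02),onz(b,(324,243),.02))
print('stand foot',onz(a,(273.5,236),0.0),onz(b,(272,243),.0))
E
```

```text
[ 0.792 -0.033  0.353] [ 0.3 -0.4] [-0.3  0.5]
jar [ 0.65722493 -0.38225495  0.005     ] [ 0.6591454  -0.37469888  0.005     ]
timer [ 0.42540814 -0.11886981  0.03      ] [ 0.42959944 -0.12500769  0.03      ]
tin [0.630094 0.082475 0.02    ] [0.62878201 0.08750996 0.02      ]
stand foot [0.45712969 0.13373867 0.        ] [0.45662877 0.15514103 0.        ]
```

View pics/crop1.png

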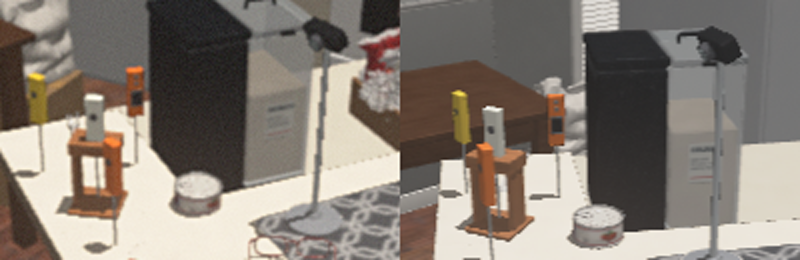

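```bash
python3 - <<'E'
from h import *
import pickle
S=pickle.load(open('s0.pkl','rb'))
a,b=S['scene'],S['side']
def T(n,p,q): 
    r=tri([ray(a,p),ray(b,q)]);print(n,r.round(3),(proj(a,r)-p).round(1),(proj(b,r)-q).round(1))
C=lambda u,v:(225+u/2,130+v/2); D=lambda u,v:(225+(u-400)/2,130+v/2)
T('probe top',C(94,95),D(494,107))
T('probe bottom vis',C(95,139),D(496,156))
T('yellow top',C(37,74),D(460,92))
T('yellow bot',C(39,122),D(462,142))
T('orangeB top',C(134,67),D(555,95))
T('orangeB bot',C(136,114),D(556,144))
T('orangeF top',C(114,139),D(485,144))
T('orangeF bot',C(111,184),D(488,205))
T('post foot',C(319,217),D(714,262))
T('post mid',C(323,100),D(718,120))
T('head',C(328,36),D(722,46))
for n in ['mug']:
    print('mug',onz(a,(342,292),.098))
o=ctrl.get_obs();R=Rtool(o);print(R.round(2))
E
```

```text
probe top [0.469 0.161 0.214] [-0.1  0.2] [ 0.1 -0.2]
probe bottom vis [0.468 0.163 0.128] [-0.1  0.4] [ 0.2 -0.4]
yellow top [0.411 0.303 0.2  ] [-0.2  0.4] [ 0.2 -0.4]
yellow bot [0.408 0.301 0.105] [-0.1  0.4] [ 0.2 -0.4]
orangeB top [0.58  0.265 0.198] [-0.3  0.8] [ 0.4 -0.8]
orangeB bot [0.577 0.252 0.109] [-0.2  0.6] [ 0.3 -0.6]
orangeF top [0.454 0.021 0.205] [-0.2  0.5] [ 0.2 -0.5]
orangeF bot [0.454 0.05  0.097] [-0.6  2.3] [ 1.  -2.4]
post foot [ 0.784 -0.073  0.029] [-0.1  0.4] [ 0.2 -0.5]
post mid [ 0.784 -0.056  0.247] [ 0.1 -0.2] [-0.2  0.2]
head [ 0.788 -0.048  0.354] [-0.1  0.1] [ 0.1 -0.1]
mug [ 0.49163394 -0.34011139  0.098     ]
[[ 0.96 -0.27  0.  ]
 [-0.27 -0.96  0.  ]
 [-0.   -0.   -1.  ]]
```

Request:
play_rows:
  commands:
    - [[0, 0, 0, 2.5, 2.3, -4, 8.7], [0, 0, 0, 5, 4.6, -7, 8.7], [0, 0, 0, 8, 7.3, -9.5, 8.7], [0, 0, 0, 11, 10, -11.5, 8.7], [0, 0, 0, 14, 12.8, -13, 8.7], [0, 0, 0, 17, 15.6, -13.4, 8.7], [0, 0, 0, 20, 18.3, -13.4, 8.7], [0, 0, 0, 22.5, 20.6, -13.4, 8.7]]

```text
clock: 1.62
tool_pos: [0.3369, 0.4012, 0.3615]
orientation: [-179.9, -0.0, -15.7]
force: [1.4, -0.3, 0.1]
opening: 0.0872
gripper_force: 0.0
```

Request:
play_rows:
  commands:
    - [[0, 0, 0, 2.8, 2.6, 0, 8.7], [0, 0, 0, 5.6, 5.2, 0, 8.7], [0, 0, 0, 8.4, 7.8, 0, 8.7], [0, 0, 0, 11.2, 10.4, 0, 8.7], [0, 0, 0, 14, 13, 0, 8.7], [0, 0, 0, 16.4, 15, 0, 8.7], [0, 0, 0, 17.6, 15.9, 0, 8.7], [0, 0, 0, 17.6, 15.9, 0, 8.7]]

```text
clock: 2.28
tool_pos: [0.4637, 0.1994, 0.3603]
orientation: [180.0, -0.0, -15.9]
force: [-0.6, 0.1, 0.2]
opening: 0.0871
gripper_force: 0.0
```

```bash
python3 - <<'E'
from h import *
import pickle
o=ctrl.get_obs();print(o['clock'],o['tool_pos'],o['orientation'],o['joint_pos'].round(1))
s=ctrl.snapshot('wrist');pickle.dump((s,o),open('w1.pkl','wb'))
for w in ['probe','probe_stand','camera_head','mug']: print(w,[(np.round(d['bbox']).tolist(),round(d['conf'],2)) for d in ctrl.find_in(s,w)[:4]])
print(proj(s,[.469,.162,.215],o))
save(s,'w1.png',None,1.25)
E
```

```text
2.2833 [0.46368408 0.19937852 0.36025465] [ 1.79991507e+02 -2.12610042e-02 -1.59301297e+01] [ 45.6   0.7  -7.    0.  -82.3  28.4]
probe [([404.0, 138.0, 73.0, 33.0], 0.96), ([247.0, 206.0, 23.0, 56.0], 0.8), ([221.0, 94.0, 46.0, 29.0], 0.75), ([336.0, 155.0, 25.0, 41.0], 0.56)]
probe_stand [([308.0, 121.0, 65.0, 81.0], 0.6)]
camera_head []
mug [([621.0, 20.0, 18.0, 42.0], 0.67)]
[346.81726369 178.01723132]
```

View pics/w1.png

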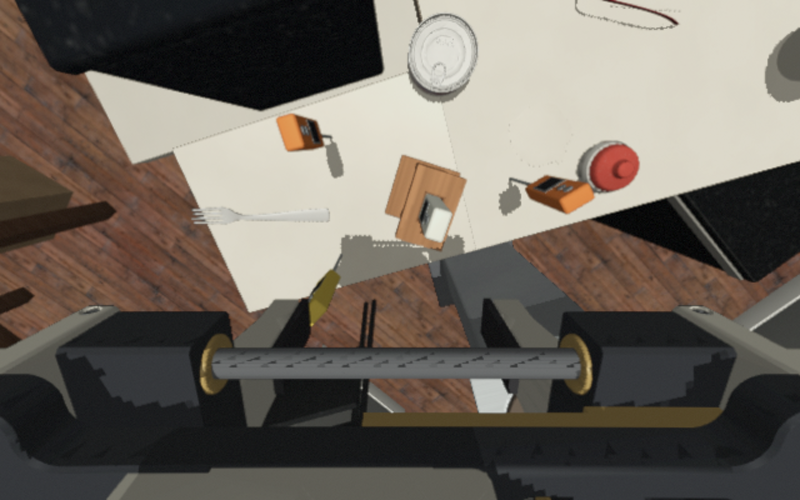

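```bash
python3 - <<'E'
from h import *
import pickle
s,o=pickle.load(open('w1.pkl','rb'))
save(s,'w1c.png',(300,115,380,205),6.6)
E
```

```text
(no output)
```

View pics/w1c.png

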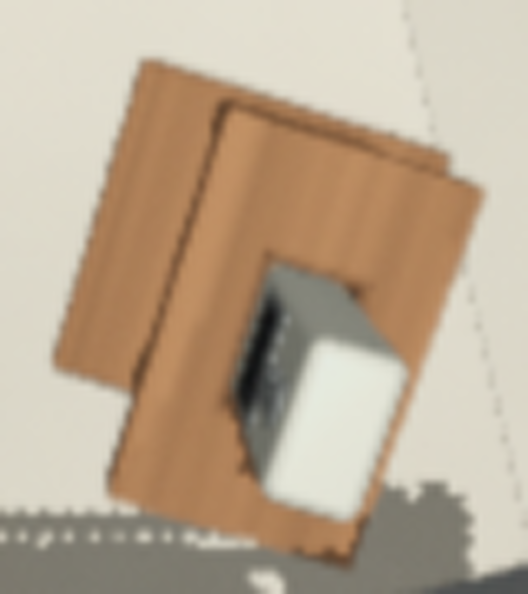

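```bash
python3 - <<'E'
from h import *
import pickle
s,o=pickle.load(open('w1.pkl','rb'))
f=lambda u,v:(300+u/6.6-.4,115+v/6.6-.4)
def q(n,P,z):
    W=np.array([onz(s,f(*p),z,o)[:2] for p in P]);c=W.mean(0)
    print(n,c.round(4)); 
    for i in range(4):
        d=W[(i+1)%4]-W[i];print('  ',np.linalg.norm(d).round(4),np.degrees(np.arctan2(d[1],d[0])).round(1))
q('plate',[(233,105),(484,190),(350,568),(108,490)],.135)
q('top',[(322,335),(405,365),(352,522),(264,490)],.215)
E
```

```text
plate [0.4659 0.1582]
   0.0547 -124.0
   0.0849 147.5
   0.056 55.7
   0.0845 -33.4
top [0.4661 0.1586]
   0.015 -125.7
   0.0284 148.2
   0.0163 53.7
   0.0282 -34.5
```

```bash
cat >> h.py <<'E'
def delta(o,P,Rt):
    "shift cm in tool axes and rotvec to reach P,Rt from o"
    R=Rtool(o);return (R.T@(np.array(P)-o['tool_pos'])*100).round(2),Rot.from_matrix(R.T@Rt).as_rotvec().round(4)
def RT(yaw,tilt):
    "tool: x heading yaw, fingers tilted outward by tilt (deg)"
    t=np.radians(tilt);B=np.array([[np.cos(t),0,np.sin(t)],[0,-1,0],[np.sin(t),0,-np.cos(t)]])
    return Rot.from_euler('z',yaw,degrees=True).as_matrix()@B
E
python3 - <<'E'
from h import *
import pickle
S=pickle.load(open('s0.pkl','rb'));a=S['scene'];b=S['side'];w,ow=pickle.load(open('w1.pkl','rb'))
C=lambda u,v:(225+u/2,130+v/2); D=lambda u,v:(225+(u-400)/2,130+v/2)
print('box foot corner',onz(a,C(188,190),0),onz(b,D(590,228),0),onz(b,D(668,230),0))
r=tri([ray(a,C(188,43)),ray(b,D(670,38)),ray(w,(306,58),ow)]);print('box top corner',r,proj(a,r)-C(188,43),proj(b,r)-D(670,38),proj(w,r,ow))
o=ctrl.get_obs();print(delta(o,[.60,-.05,.43],RT(0,45)),o['tool_pos'])
print(delta(o,[.466,.1585,.36],RT(56.2,0)))
E
```

```text
box foot corner [ 6.32929939e-01  1.37232184e-01 -1.11022302e-16] [0.61934968 0.12143163 0.        ] [0.7492384  0.09297817 0.        ]
box top corner [0.6616224  0.16010372 0.29326008] [ 5.6250943  -4.09436049] [-30.06262647   8.19482841] [289.94768446 -81.80690657]
(array([20.11, 20.58, -6.99]), array([ 0.1074,  0.7804, -0.2597])) [0.46210085 0.20248493 0.36014331]
(array([1.57, 4.13, 0.01]), array([-2.0000e-04, -1.0000e-04, -1.2548e+00]))
```

Request:
play_rows:
  commands:
    - [[0.013, 0.1, -0.033, 2.5, 2.6, -1, 8.7], [0.027, 0.2, -0.065, 5, 5.2, -2, 8.7], [0.04, 0.3, -0.1, 7.5, 7.8, -3, 8.7], [0.054, 0.39, -0.13, 10, 10.4, -4, 8.7], [0.067, 0.49, -0.163, 12.6, 13, -5, 8.7], [0.08, 0.59, -0.2, 15.1, 15.5, -6, 8.7], [0.094, 0.69, -0.23, 17.6, 18, -6.6, 8.7], [0.107, 0.78, -0.26, 20.1, 20.6, -7, 8.7]]

```text
clock: 3.2
tool_pos: [0.5997, -0.0501, 0.4325]
orientation: [179.9, -45.4, 0.3]
force: [0.9, -0.4, -2.0]
opening: 0.0868
gripper_force: 0.0
```

Request:
play_rows:
  commands:
    - [[0, 0, 0, 0, 0, 0, 8.7], [0, 0, 0, 0, 0, 0, 8.7]]

```text
clock: 3.37
tool_pos: [0.5988, -0.0535, 0.4294]
orientation: [180.0, -44.9, -0.2]
force: [0.3, 0.5, 0.7]
opening: 0.0869
gripper_force: 0.0
```

```bash
python3 - <<'E'
from h import *
import pickle
o=ctrl.get_obs();print(o['clock'],o['tool_pos'],o['orientation'],o['joint_pos'].round(1))
s=ctrl.snapshot('wrist');pickle.dump((s,o),open('w2.pkl','wb'))
for w in ['camera_head','mug','lens']: print(w,[(np.round(d['bbox']).tolist(),round(d['conf'],2)) for d in ctrl.find_in(s,w)[:4]])
p=proj(s,[.79,-.035,.345],o).round().astype(int);print(p)
a=cv2.resize(s['color'],(480,300));
x0=max(0,min(540,p[0]-50));y0=max(0,min(325,p[1]-37));c=cv2.resize(s['color'][y0:y0+75,x0:x0+100],(800,600),interpolation=cv2.INTER_CUBIC)
print(x0,y0);cv2.imwrite('pics/w2.png',a[:,:,::-1]);cv2.imwrite('pics/w2c.png',c[:,:,::-1])
E
```

```text
3.3667 [ 0.59881742 -0.05354207  0.42939257] [179.96410692 -44.94536292  -0.24274379] [ 20.4 -16.9 -38.3  30.9 -29.1  47.5]
camera_head [([274.0, 95.0, 67.0, 50.0], 0.91)]
mug []
lens [([276.0, 98.0, 67.0, 48.0], 0.57)]
[300 120]
250 83
```

View pics/w2.png

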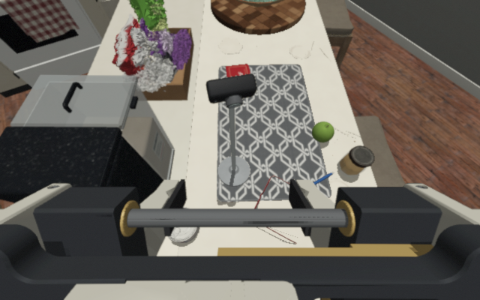

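View pics/w2c.png

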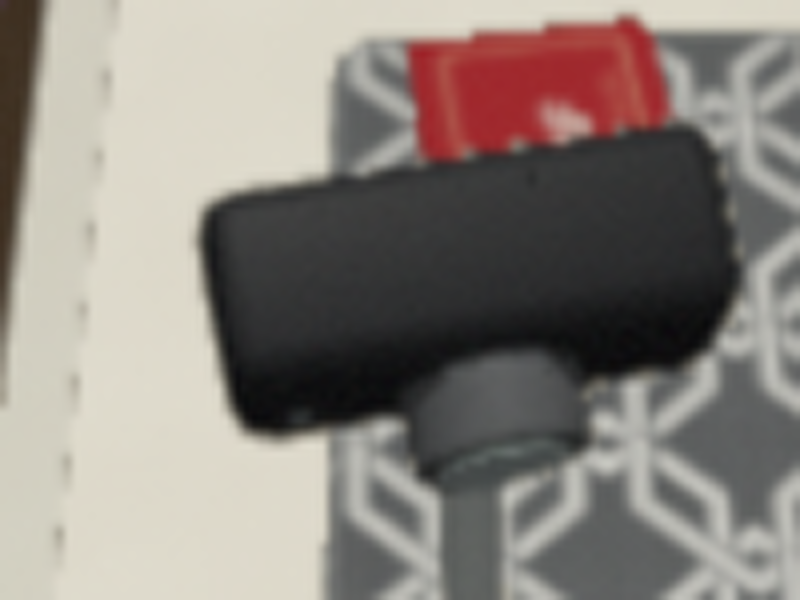

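```bash
python3 - <<'E'
from h import *
import pickle
from scipy.optimize import least_squares
s,o=pickle.load(open('w2.pkl','rb'))
f=lambda u,v:np.array([250+u/8-.44,83+v/8-.44])
for A,B,z in [((215,200),(690,130),.381),((255,434),(680,368),.338),((428,478),(586,440),.345),((205,210),(735,260),.36)]:
    a,b=onz(s,f(*A),z,o),onz(s,f(*B),z,o);d=a-b;print(np.linalg.norm(d).round(4),'psi',np.degrees(np.arctan2(-d[0],d[1])).round(2),((a+b)/2).round(4))
L0=onz(s,f(508,462),.345,o);print('lens',L0)
# silhouette fit of the box: extreme convex hull edges vs. measured points
t25=np.radians(25)
def Rc(psi): return Rot.from_euler('z',psi).as_matrix()@np.array([[np.cos(t25),0,-np.sin(t25)],[0,1,0],[np.sin(t25),0,np.cos(t25)]])
E_=[(300,186),(400,172),(500,158),(600,144),(660,134),(205,230),(212,280),(222,340),(232,390),(300,428),(380,415),(610,385),(670,370),(732,240),(738,270)]
E_=[f(*e) for e in E_]
def res(p,full=False):
    P=np.array([p[0],p[1],.345]);R=Rc(p[2]);L=p[3]
    pts=np.array([proj(s,P+R@np.array([x,y,z]),o) for x in (L,L+.03) for y in (-.038,.038) for z in (-.017,.017)],np.float32)
    h=cv2.convexHull(pts)
    r=[cv2.pointPolygonTest(h,(float(e[0]),float(e[1])),True) for e in E_]
    return np.array(r+list((proj(s,P,o)-f(508,462))))
for yaw0 in (0,.2):
    q=least_squares(res,[L0[0],L0[1],yaw0,.02],loss='soft_l1',diff_step=1e-3);print(q.x.round(4),np.degrees(q.x[2]).round(2),q.fun.round(1))
E
```

```text
0.0657 psi 11.39 [ 0.78   -0.0436  0.381 ]
0.066 psi 11.23 [ 0.7766 -0.0446  0.338 ]
0.0241 psi 16.88 [ 0.7594 -0.0505  0.345 ]
0.0781 psi -7.35 [ 0.7884 -0.0448  0.36  ]
lens [ 0.75881305 -0.05055592  0.345     ]
[ 0.7596 -0.0501  0.1899  0.0084] 10.88 [ 1.   1.   1.   1.   0.8  0.6  0.4  0.3  0.5  4.4  4.5  3.9  4.6  2.7
  2.6 -0.4 -0.5]
[ 0.7596 -0.0501  0.19    0.0084] 10.88 [ 1.   1.   1.   1.   0.9  0.6  0.4  0.3  0.5  4.4  4.5  3.9  4.6  2.7
  2.6 -0.4 -0.5]
```

```bash
cat >> h.py <<'E'
def mean_obs(n=6,name='wrist'):
    "averaged state; also the last picture"
    O=[];s=None
    for i in range(n):
        O.append(ctrl.get_obs());s=ctrl.snapshot(name)
    o=dict(O[-1]);o['tool_pos']=np.mean([x['tool_pos'] for x in O],0)
    R=Rot.from_euler('xyz',[x['orientation'] for x in O],degrees=True).mean();o['orientation']=R.as_euler('xyz',degrees=True)
    o['std']=np.std([x['tool_pos'] for x in O],0);return o,s
E
python3 - <<'E'
from h import *
o,s=mean_obs();print(o['tool_pos'],o['orientation'],o['std'])
print(delta(o,[.466,.16,.30],RT(56.2,0)))
E
```

```text
[ 0.60044447 -0.04914964  0.43043967] [ 1.79961200e+02 -4.49702834e+01  1.23460978e-01] [7.32478479e-05 2.34443996e-04 1.98247848e-04]
(array([-18.7 , -20.94,  -0.26]), array([ 0.384 , -0.7197, -0.9266]))
```

Request:
play_rows:
  commands:
    - [[0.04, -0.08, -0.1, -2.4, -2.7, 0, 8.7], [0.08, -0.15, -0.19, -4.8, -5.4, 0, 8.7], [0.12, -0.22, -0.29, -7.2, -8.1, 0, 8.7], [0.16, -0.3, -0.39, -9.6, -10.8, 0, 8.7], [0.2, -0.37, -0.48, -12, -13.5, 0, 8.7], [0.24, -0.45, -0.58, -14.4, -16.2, 0, 8.7], [0.28, -0.52, -0.67, -16.6, -18.6, 0, 8.7], [0.32, -0.6, -0.77, -18.7, -20.9, -0.3, 8.7]]

```text
clock: 4.53
tool_pos: [0.4646, 0.1598, 0.2996]
orientation: [176.7, -8.0, 46.5]
force: [-0.3, -0.9, 0.3]
opening: 0.0873
gripper_force: 0.0
```

```bash
python3 - <<'E'
from h import *
o,s=mean_obs(3);print(o['tool_pos'],o['orientation'],o['std'])
print(delta(o,[.466,.16,.30],RT(56.2,0)))
E
```

```text
[0.4644192  0.16119126 0.29806945] [176.73148576  -7.73379551  46.61795353] [0.00060661 0.00112644 0.00113483]
(array([ 0.05,  0.21, -0.18]), array([ 0.0681, -0.1299, -0.1708]))
```

Request:
play_rows:
  commands:
    - [[0.034, -0.065, -0.085, 0, 0.1, -0.1, 8.7], [0.068, -0.13, -0.171, 0, 0.2, -0.2, 8.7], [0.068, -0.13, -0.171, 0, 0.2, -0.2, 8.7], [0.068, -0.13, -0.171, 0, 0.2, -0.2, 8.7]]

```text
clock: 5.02
tool_pos: [0.4678, 0.1565, 0.3017]
orientation: [179.7, -0.4, 55.6]
force: [-1.4, 0.9, -0.1]
opening: 0.0869
gripper_force: 0.0
```

```bash
python3 - <<'E'
from h import *
import pickle
o,s=mean_obs(5);print(o['clock'],o['tool_pos'],o['orientation'],o['std'])
pickle.dump((s,o),open('w3.pkl','wb'))
p=proj(s,[.466,.16,.215],o);print(p)
x0,y0=int(p[0]-50),int(min(p[1]-35,400-75));print(x0,y0)
save(s,'w3c.png',(x0,y0,x0+100,y0+75),8)
E
```

```text
5.2167 [0.46701259 0.15616568 0.30203548] [179.72186295  -0.42995539  55.59238529] [0.00045269 0.00019649 0.00025517]
[312.84527435 205.67847358]
262 170
```

View pics/w3c.png

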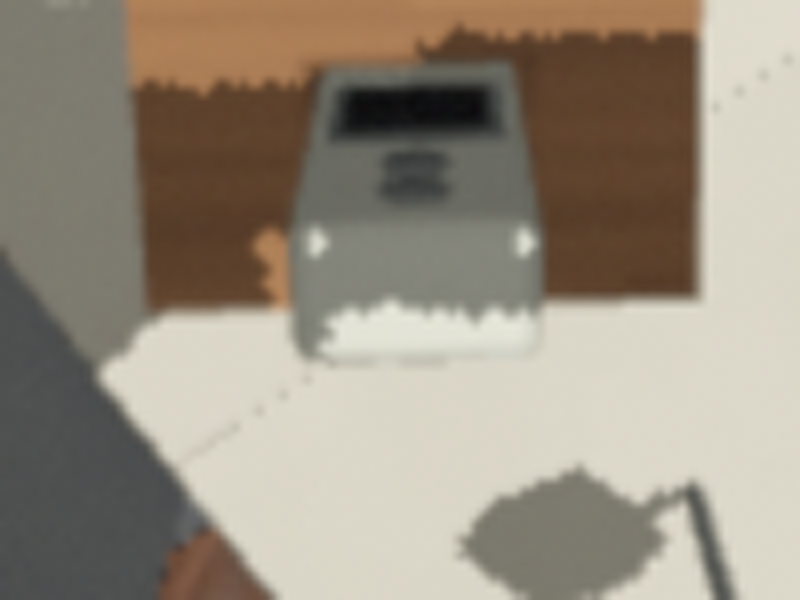

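```bash
python3 - <<'E'
from h import *
import pickle
s,o=pickle.load(open('w3.pkl','rb'))
f=lambda u,v:(262+u/8-.44,170+v/8-.44)
g=lambda p,z:onz(s,f(*p),z,o)
c=[g(p,.215) for p in [(292,223),(543,223),(540,358),(298,360)]]
print('top',np.mean(c,0).round(4),[np.linalg.norm((c[i]-c[i-1])).round(4) for i in range(4)])
an=lambda a,b:np.degrees(np.arctan2(*(b-a)[[1,0]])).round(2)
print('top edge dirs',an(c[0],c[1]),an(c[3],c[2]))
print('plate rear edge',an(g((150,308),.135),g((697,297),.135)),np.linalg.norm(g((150,308),.135)-g((697,297),.135)))
m=(g((150,308),.135)+g((697,297),.135))/2;print('rear mid',m,'centre',m+.028*np.array([np.cos(np.radians(56)),np.sin(np.radians(56)),0]))
d=[(320,66),(515,66)];print('housing foot front',(g(d[0],.135)+g(d[1],.135))/2,an(g(d[0],.135),g(d[1],.135)),np.linalg.norm(g(d[0],.135)-g(d[1],.135)))
R=Rtool(o);print(R.T@(np.mean(c,0)-o['tool_pos']))
E
```

```text
top [0.4666 0.1592 0.215 ] [np.float64(0.0168), np.float64(0.0289), np.float64(0.0165), np.float64(0.0285)]
top edge dirs -34.45 -33.97
plate rear edge -33.25 0.08460895916090777
rear mid [0.45127527 0.1359976  0.135     ] centre [0.46693267 0.15921065 0.135     ]
housing foot front [0.47163645 0.16721772 0.135     ] -34.43 0.02917183693682128
[ 0.00160551 -0.00249344  0.0870389 ]
```

```bash
python3 - <<'E'
from h import *
o,s=mean_obs(2);print(o['tool_pos']);print(delta(o,[.4667,.1592,.173],RT(56.0,0)))
E
```

```text
[0.46651059 0.15616276 0.30248801]
(array([ 0.16, -0.22, 12.95]), array([ 0.0048, -0.008 , -0.0056]))
```

Request:
play_rows:
  commands:
    - [[0.005, -0.008, -0.006, 0.16, -0.22, 2, 8.7], [0.005, -0.008, -0.006, 0.16, -0.22, 4.5, 8.7], [0.005, -0.008, -0.006, 0.16, -0.22, 7, 8.7], [0.005, -0.008, -0.006, 0.16, -0.22, 9.5, 8.7], [0.005, -0.008, -0.006, 0.16, -0.22, 11.5, 8.7], [0.005, -0.008, -0.006, 0.16, -0.22, 12.9, 8.7], [0.005, -0.008, -0.006, 0.16, -0.22, 12.9, 7], [0.005, -0.008, -0.006, 0.16, -0.22, 12.9, 5.5]]

```text
clock: 6.03
tool_pos: [0.4667, 0.1593, 0.1731]
orientation: [-180.0, 0.1, 56.1]
force: [0.2, 0.4, 1.3]
opening: 0.0786
gripper_force: 0.0
```

```bash
python3 - <<'E'
from h import *
o,s=mean_obs(4);print(o['tool_pos'],o['orientation'],o['opening'],o['force'],o['std']);print(delta(o,[.4667,.1592,.173],RT(56.0,0)))
E
```

```text
[0.4672761  0.15973434 0.17398166] [-1.79987839e+02  3.15610493e-02  5.60788538e+01] 0.0671357199739179 [ 0.09107048 -0.08438558 -0.29835878] [0.00034361 0.00027367 0.00052856]
(array([-0.08, -0.02,  0.1 ]), array([-0.0002,  0.0006,  0.0014]))
```

Request:
play_rows:
  commands:
    - [[0, 0, 0, 0, 0, 0, 4.5], [0, 0, 0, 0, 0, 0, 3.8], [0, 0, 0, 0, 0, 0, 3.3], [0, 0, 0, 0, 0, 0, 2.8], [0, 0, 0, 0, 0, 0, 1.5], [0, 0, 0, 0, 0, 0, 1], [0, 0, 0, 0, 0, 0, 1], [0, 0, 0, 0, 0, 0, 1]]

```text
clock: 6.9
tool_pos: [0.4669, 0.1596, 0.1731]
orientation: [-180.0, 0.1, 56.1]
force: [-0.3, -0.3, 1.7]
opening: 0.0301
gripper_force: 29.9
```

Request:
play_rows:
  commands:
    - [[0, 0, 0, 0, 0, -1, 1], [0, 0, 0, 0, 0, -2.5, 1], [0, 0, 0, 0, 0, -4.5, 1], [0, 0, 0, 0, 0, -7, 1], [0, 0, 0, 0, 0, -9.5, 1], [0, 0, 0, 0, 0, -12, 1], [0, 0, 0, 0, 0, -14.5, 1], [0, 0, 0, 0, 0, -17, 1]]

```text
clock: 7.57
tool_pos: [0.4668, 0.1593, 0.345]
orientation: [-180.0, 0.1, 56.1]
force: [0.1, 0.2, -1.2]
opening: 0.0302
gripper_force: 29.9
```

Request:
play_rows:
  commands:
    - [[0, 0, 0, 0, 0, -2, 1], [0, 0, 0, 0, 0, -4, 1], [0, 0, 0, 0, 0, -5.5, 1], [0, 0, 0, 0, 0, -6, 1], [0, 0, 0, 0, 0, -6, 1]]

```text
clock: 7.98
tool_pos: [0.4675, 0.1598, 0.4045]
orientation: [-180.0, -0.0, 56.1]
force: [0.2, -0.5, -0.6]
opening: 0.0298
gripper_force: 29.9
```

```bash
python3 - <<'E'
from h import *
o,s=mean_obs(3);print(o['clock'],o['tool_pos'],o['orientation'],o['joint_pos'].round(1),o['opening'])
print(proj(s,[.49,-.30,.098],o))
print('to above mug, yaw 11',delta(o,[.46,-.26,.40],RT(11.2,0)))
for n in ['scene','side','wrist']:
    t=ctrl.snapshot(n)
    print(n,[(np.round(d['bbox']).tolist(),round(d['conf'],2)) for d in ctrl.find_in(t,'mug')[:3]])
E
```

```text
8.0833 [0.4671395  0.15971303 0.40326836] [-1.79942828e+02  4.88816771e-02  5.60654845e+01] [ 4.170e+01 -7.000e-01 -3.200e+00 -1.000e-01 -8.770e+01  1.044e+02] 0.02991891317128846
[448.67052176 341.41254126]
to above mug, yaw 11 (array([-35.22,  22.84,   0.33]), array([-6.00e-04,  1.20e-03,  7.83e-01]))
scene [([332.0, 285.0, 37.0, 46.0], 0.87), ([266.0, 114.0, 11.0, 28.0], 0.32)]
side [([280.0, 299.0, 36.0, 50.0], 0.71)]
wrist []
```

Request:
play_rows:
  commands:
    - [[0, 0, 0.08, -2, 1.3, 0, 1], [0, 0, 0.18, -5, 3.2, 0, 1], [0, 0, 0.28, -8.2, 5.3, 0, 1], [0, 0, 0.38, -11.5, 7.4, 0, 1], [0, 0, 0.48, -15, 9.7, 0, 1], [0, 0, 0.58, -18.5, 12, 0, 1], [0, 0, 0.68, -22, 14.2, 0, 1], [0, 0, 0.78, -25.5, 16.5, 0, 1]]

```text
clock: 9.1
tool_pos: [0.4611, -0.1456, 0.4035]
orientation: [180.0, 0.1, 11.1]
force: [1.3, -0.1, -0.9]
opening: 0.03
gripper_force: 29.9
```

Request:
play_rows:
  commands:
    - [[0, 0, 0, 0, 2.7, 0, 1], [0, 0, 0, 0, 5, 0, 1], [0, 0, 0, 0, 6.7, 0, 1], [0, 0, 0, 0, 7.5, 0, 1], [0, 0, 0, 0, 7.5, 0, 1]]

```text
clock: 9.52
tool_pos: [0.4767, -0.2185, 0.4025]
orientation: [180.0, 0.2, 11.3]
force: [0.4, -0.3, 0.1]
opening: 0.0299
gripper_force: 29.9
```

```bash
python3 - <<'E'
from h import *
import pickle
o,s=mean_obs(4);print(o['clock'],o['tool_pos'],o['orientation'],o['std'])
pickle.dump((s,o),open('w4.pkl','wb'))
print([(np.round(d['bbox']).tolist(),round(d['conf'],2)) for d in ctrl.find_in(s,'mug')[:3]])
p=proj(s,[.49,-.32,.098],o);print(p)
save(s,'w4.png',None,1.25)
E
```

```text
9.6667 [ 0.47657286 -0.21745006  0.4028914 ] [1.79993584e+02 1.41300024e-01 1.13177918e+01] [5.62923383e-05 7.09743193e-04 2.71927868e-04]
[([375.0, 139.0, 69.0, 49.0], 0.8)]
[377.16467734 169.66360914]
```

View pics/w4.png

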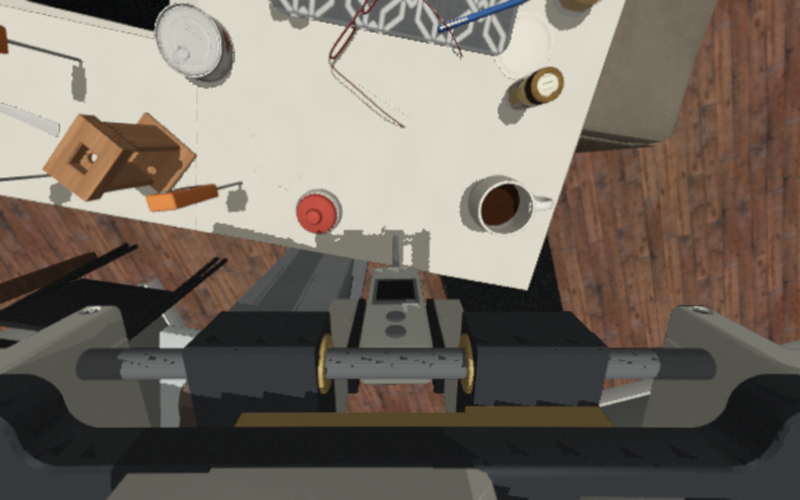

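```bash
python3 - <<'E'
from h import *
import pickle
from scipy.optimize import least_squares
s,o=pickle.load(open('w4.pkl','rb'))
c=s['color'][130:200,365:450].astype(int)
br=((c[:,:,0]-c[:,:,2])>25)&(c.sum(2)<260)
n,l,st,ce=cv2.connectedComponentsWithStats(br.astype(np.uint8));i=1+np.argmax(st[1:,4]);print('coffee',st[i],ce[i]+[365,130])
for z in (.03,.05,.07,.085):print(z,onz(s,ce[i]+[365,130],z,o).round(4))
th=np.linspace(0,2*np.pi,60)
def ext(x,y,r,z):return np.array([proj(s,[x+r*np.cos(t),y+r*np.sin(t),z],o) for t in th])
def res(p):
    e=np.vstack([ext(*p,.041,.098)]);return [e[:,0].min()-375,e[:,1].min()-139,e[:,1].max()-188]
q=least_squares(res,[.5,-.33]);print(q.x,q.fun)
e=ext(*q.x,.041,.098);print('rim',e.min(0),e.max(0))
save(s,'w4c.png',(365,125,465,200),8)
E
```

```text
coffee [ 20  20  26  30 604] [397.93377483 165.39403974]
0.03 [ 0.4958 -0.3745  0.03  ]
0.05 [ 0.4982 -0.368   0.05  ]
0.07 [ 0.5006 -0.3614  0.07  ]
0.085 [ 0.5023 -0.3565  0.085 ]
[ 0.50635616 -0.35426072] [ 1.35630524e-04  1.60160963e-01 -1.78883525e-01]
rim [375.00013563 139.16016096] [424.16488934 187.82111648]
```

View pics/w4c.png

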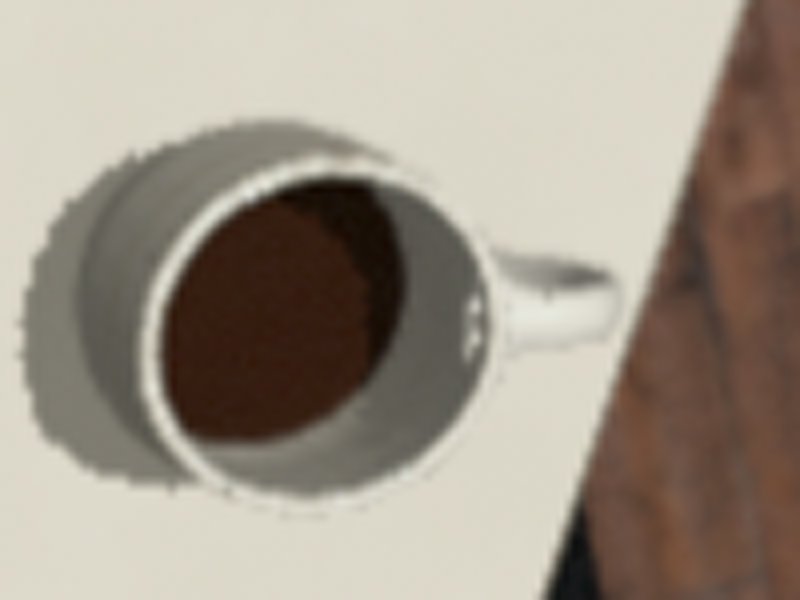

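```bash
python3 - <<'E'
from h import *
import pickle
s,o=pickle.load(open('w4.pkl','rb'))
f=lambda u,v:(365+u/8-.44,125+v/8-.44)
c=[onz(s,f(*p),.098,o) for p in [(140,335),(490,335),(315,157),(315,513)]]
print(np.linalg.norm(c[0]-c[1]),np.linalg.norm(c[2]-c[3]));m=np.mean(c,0);print(m)
# check other cameras
for n in ['scene','side']:
    t=ctrl.snapshot(n);print(n,[np.round(d['bbox']).tolist() for d in ctrl.find_in(t,'mug')[:1]])
    e=np.array([proj(t,[m[0]+.041*np.cos(a),m[1]+.041*np.sin(a),z]) for a in np.linspace(0,6.28,40) for z in (0,.098)]);print(e.min(0),e.max(0))
# tip in wrist picture: expected if straight
R=Rtool(o);
for z in (.158,):
    P=o['tool_pos']+R@[0,0,z];print('tip exp px',proj(s,P,o),P)
o2,_=mean_obs(2);R=Rtool(o2);P=m.copy();P[2]=.403
print(delta(o2,P,RT(11.2,0)))
E
```

```text
0.0734715041782464 0.07581875977088459
[ 0.50366846 -0.36278998  0.098     ]
scene [[334.0, 287.0, 35.0, 43.0]]
[333.68241391 286.10524472] [364.98607801 333.76713538]
side [[283.0, 295.0, 33.0, 54.0]]
[276.54929303 295.84735784] [314.50676095 354.52710202]
tip exp px [316.11315535 188.25661949] [ 0.47619426 -0.21754388  0.24489188]
(array([-0.25, 14.86,  0.06]), array([0.0005, 0.0012, 0.004 ]))
```

Request:
play_rows:
  commands:
    - [[0, 0, 0, 0, 2, 0, 1], [0, 0, 0, -0.1, 5, 0, 1], [0, 0, 0, -0.1, 8, 0, 1], [0, 0, 0, -0.2, 11, 0, 1], [0, 0, 0, -0.2, 13.5, 0, 1], [0, 0, 0.004, -0.25, 14.8, 0, 1], [0, 0, 0.004, -0.25, 14.8, 0, 1], [0, 0, 0.004, -0.25, 14.8, 0, 1]]

```text
clock: 10.73
tool_pos: [0.5033, -0.3631, 0.4027]
orientation: [-180.0, 0.2, 11.1]
force: [0.3, 0.7, -0.2]
opening: 0.0298
gripper_force: 29.9
```

```bash
python3 - <<'E'
from h import *
o,s=mean_obs(4);print(o['clock'],o['tool_pos'],o['orientation'],o['std'],o['joint_pos'].round(1))
print(delta(o,[.5037,-.3628,.211],RT(11.2,0)))
print([(np.round(d['bbox']).tolist(),round(d['conf'],2)) for d in ctrl.find_in(s,'mug')[:2]])
e=np.array([proj(s,[.5037+.0373*np.cos(a),-.3628+.0373*np.sin(a),.098],o) for a in np.linspace(0,6.28,40)]);print(e.min(0),e.max(0))
R=Rtool(o);P=o['tool_pos']+R@[0,0,.158];print('tip px',proj(s,P,o))
E
```

```text
10.8833 [ 0.50329414 -0.36240079  0.40331534] [1.79988612e+02 1.02818499e-01 1.11390548e+01] [2.56601361e-05 4.31659882e-04 4.38288222e-04] [-1.770e+01  1.210e+01  1.140e+01  1.000e-01 -8.940e+01  1.188e+02]
(array([ 0.07,  0.04, 19.23]), array([ 0.0002,  0.0018, -0.0011]))
[([295.0, 133.0, 65.0, 53.0], 0.91)]
[294.15113426 142.85666463] [338.45883892 186.91815193]
tip px [316.1120254  188.25698546]
```

Request:
play_rows:
  commands:
    - [[0, 0, 0, 0, 0, 2, 1], [0, 0, 0, 0, 0, 4.5, 1], [0, 0, 0, 0, 0, 7.5, 1], [0, 0, 0, 0, 0, 10.5, 1], [0, 0, 0, 0, 0, 13.5, 1], [0, 0, 0, 0, 0, 16.5, 1], [0, 0, 0, 0, 0, 18.5, 1], [0, 0, 0, 0, 0, 19.2, 1]]

```text
clock: 11.65
tool_pos: [0.5016, -0.3614, 0.2081]
orientation: [-179.8, 0.3, 11.2]
force: [0.1, -0.6, -2.3]
opening: 0.0298
gripper_force: 29.9
```

Request:
play_rows:
  commands:
    - [[0, 0, 0, 0, 0, 0, 1], [0, 0, 0, 0, 0, 0, 1], [0, 0, 0, 0, 0, 0, 1], [0, 0, 0, 0, 0, 0, 1], [0, 0, 0, 0, 0, 0, 1], [0, 0, 0, 0, 0, 0, 1], [0, 0, 0, 0, 0, 0, 1], [0, 0, 0, 0, 0, 0, 1]]

```text
clock: 12.32
tool_pos: [0.5031, -0.363, 0.2116]
orientation: [180.0, 0.1, 11.1]
force: [0.9, -0.6, -1.1]
opening: 0.0301
gripper_force: 29.9
```

Request:
play_rows:
  commands:
    - [[0, 0, 0, 0, 0, 0, 1], [0, 0, 0, 0, 0, 0, 1], [0, 0, 0, 0, 0, 0, 1], [0, 0, 0, 0, 0, 0, 1], [0, 0, 0, 0, 0, 0, 1], [0, 0, 0, 0, 0, 0, 1], [0, 0, 0, 0, 0, 0, 1], [0, 0, 0, 0, 0, 0, 1]]

```text
clock: 12.98
tool_pos: [0.5031, -0.3629, 0.2114]
orientation: [180.0, 0.1, 11.1]
force: [-0.9, 0.0, -0.5]
opening: 0.03
gripper_force: 29.9
```

```bash
python3 - <<'E'
from h import *
o=ctrl.get_obs();t=ctrl.snapshot('scene');u=ctrl.snapshot('side')
print(o['clock'],o['tool_pos'],o['force'])
for x in (t,u):print(x['shot'],[np.round(d['bbox']).tolist() for d in ctrl.find_in(x,'mug')[:1]])
a=cv2.resize(t['color'][230:350,280:420],(397,340),interpolation=cv2.INTER_CUBIC);b=cv2.resize(u['color'][240:360,230:370],(397,340),interpolation=cv2.INTER_CUBIC)
cv2.imwrite('pics/dip.png',np.hstack([a,b])[:,:,::-1])
E
```

```text
12.9833 [ 0.50306843 -0.3629148   0.21137044] [-0.87222668  0.02226957 -0.54162845]
46 [[334.0, 287.0, 35.0, 45.0]]
47 [[282.0, 299.0, 32.0, 52.0]]
```

View pics/dip.png

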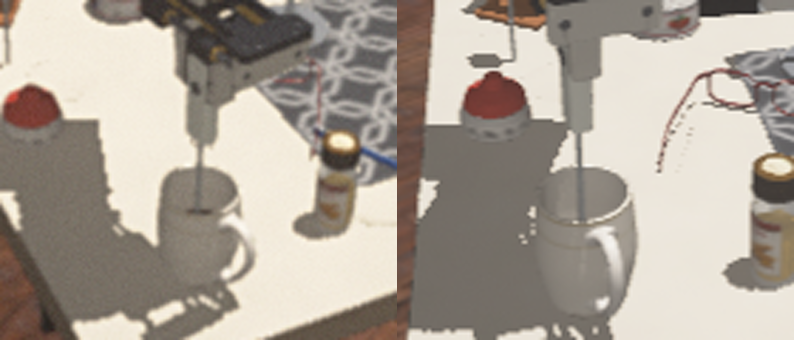

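Request:
play_rows:
  commands:
    - [[0, 0, 0, 0, 0, -1.5, 1], [0, 0, 0, 0, 0, -4, 1], [0, 0, 0, 0, 0, -7, 1], [0, 0, 0, 0, 0, -10, 1], [0, 0, 0, 0, 0, -13, 1], [0, 0, 0, 0, 0, -15.5, 1], [0, 0, 0, 0, 0, -17, 1], [0, 0, 0, 0, 0, -17.5, 1]]

```text
clock: 13.85
tool_pos: [0.5039, -0.3633, 0.3898]
orientation: [179.8, -0.1, 11.1]
force: [-0.0, -0.0, -1.1]
opening: 0.0297
gripper_force: 29.9
```

```bash
cat > fin.py <<'E'
from h import *
psi=11.2;lens=np.array([.759,-.0505,.345]);R=RT(psi,25)@np.diag([1,-1,-1.])
V=lens-.2*R[:,0];T=V+R@[-.01,0,.013]
E
python3 - <<'E'
from fin import *
o,s=mean_obs(2);print(o['clock'],o['tool_pos'],T,V,delta(o,T,RT(psi,25)))
E
```

```text
13.9 [ 0.50387424 -0.36323633  0.38930781] [ 0.56691066 -0.08853471  0.26803217] [ 0.58119054 -0.08570722  0.26047635] (array([ 11.47, -25.77,  12.07]), array([ 3.200e-03,  4.346e-01, -2.000e-04]))
```

Request:
play_rows:
  commands:
    - [[0, 0.04, 0, 1, -2.2, 0.3, 1], [0, 0.1, 0, 2, -4.8, 0.8, 1], [0, 0.16, 0, 3.4, -7.6, 1.4, 1], [0, 0.22, 0, 4.8, -10.6, 2, 1], [0, 0.28, 0, 6.2, -13.8, 2.6, 1], [0, 0.34, 0, 7.6, -17, 3.4, 1], [0, 0.39, 0, 8.8, -20, 4.2, 1], [0, 0.435, 0, 9.6, -22.5, 5, 1]]

```text
clock: 14.62
tool_pos: [0.5531, -0.1216, 0.3339]
orientation: [-179.9, -24.9, 11.1]
force: [0.1, 1.3, -1.8]
opening: 0.03
gripper_force: 29.9
```

```bash
python3 - <<'E'
from fin import *
import pickle
S=pickle.load(open('s0.pkl','rb'));w,ow=pickle.load(open('w2.pkl','rb'))
def box(L,lens,psi):
    R=RT(psi,25)@np.diag([1,-1,-1.]);return [lens+R@np.array([x,y,z]) for x in (L,L+.03) for y in (-.038,.038) for z in (-.017,.017)]
for n,s,o in [('scene',S['scene'],None),('side',S['side'],None),('w2',w,ow)]:
    e=np.array([proj(s,p,o) for p in box(.012,lens,psi)]);print(n,'model',e.min(0).round(1),e.max(0).round(1),'lens',proj(s,lens,o).round(1))
    c=(e.min(0)+e.max(0))/2;u,v=c.astype(int);r=40 if n=='w2' else 14
    y0,x0=v-r,u-r-5;g=s['color'][y0:v+r,x0:u+r+5].max(2)
    m=(g<62).astype(np.uint8);k,l,st,ce=cv2.connectedComponentsWithStats(m);i=1+np.argmax(st[1:,4]);b=st[i];print('  dark',b[0]+x0,b[1]+y0,b[0]+b[2]+x0,b[1]+b[3]+y0,b[4])
    if n!='w2':
        for row in g[::1]: print(''.join('#' if q<45 else '+' if q<70 else '.' for q in row))
o,s=mean_obs(3);print(o['clock'],o['tool_pos'],o['orientation'],delta(o,T,RT(psi,25)))
E
```

```text
scene model [374.3 136.7] [400.  158.5] lens [380.9 152.5]
  dark 377 139 399 156 204
......................................
......................................
......................................
......................................
......................................
......................................
.............+++......................
............+###++++..................
..........+###+#+++++.................
.........+##++#+++##+++..............+
........+###+++#++#+++#++............+
.........+####+#++#++###+++..........+
++++.....++#####++#+++#+++++..........
####......+###++##+++++++++++.........
+..........+++..+###+++##++##+........
...........++....+#++##+++####........
...........++....++#####++####+.......
.................++###########+.......
..................++###+#+####+.......
................++++##########+.......
................++++######+##+........
................+....+######..........
.......................++##...........
......................................
......................................
......................................

[... 794 characters left out ...]
........++#############........
...............++#############........
...............+++############+.......
..............++++#############.......
.............+++++############........
..............+++###########..........
.............++...+++######...........
............++++++....+##.............
...........+######+...................
......................................
......................................
......................................
w2 model [273.4  94.3] [345.5 139.2] lens [313.  140.2]
  dark 276 99 342 143 1736
14.7167 [ 0.55159294 -0.12043575  0.33230108] [-179.85057934  -24.79625471   11.14003574] (array([-0.77, -2.82,  6.73]), array([-0.0022,  0.0036, -0.001 ]))
```

Request:
play_rows:
  commands:
    - [[0, 0, 0, -0.1, -0.5, 1, 1], [0, 0, 0, -0.3, -1.2, 2.5, 1], [0, 0, 0, -0.5, -1.9, 4, 1], [-0.002, 0.003, 0, -0.7, -2.5, 5.5, 1], [-0.002, 0.003, -0.001, -0.77, -2.8, 6.5, 1], [-0.002, 0.003, -0.001, -0.77, -2.8, 6.7, 1], [-0.002, 0.003, -0.001, -0.77, -2.8, 6.7, 1], [-0.002, 0.003, -0.001, -0.77, -2.8, 6.7, 1]]

```text
clock: 15.43
tool_pos: [0.5697, -0.0925, 0.2725]
orientation: [179.8, -25.0, 11.2]
force: [0.8, 0.3, 0.1]
opening: 0.03
gripper_force: 29.9
```

```bash
python3 - <<'E'
from fin import *
import pickle
S=pickle.load(open('s0.pkl','rb'))
print('head centre tri',tri([ray(S['scene'],(388,147.5)),ray(S['side'],(385,152))]).round(4),'model',(lens+.027*R[:,0]).round(4),(lens+.035*R[:,0]).round(4))
o,s=mean_obs(5);print(o['clock'],o['tool_pos'],o['orientation'],o['std'],o['opening'],delta(o,T,RT(psi,25)))
# display dark patch in wrist view vs expectation
Rt=Rtool(o);C=[o['tool_pos']+Rt@np.array([.0095,y,.013+z]) for y,z in [(-.01,-.013),(.01,-.013),(.01,.013),(-.01,.013)]]
print('display px exp',[proj(s,p,o).round(1).tolist() for p in C]);P=o['tool_pos']+Rt@[0,0,.158];print('tip px exp',proj(s,P,o))
g=s['color'].max(2)[205:250,290:345]
for row in g: print(''.join('#' if q<45 else '+' if q<90 else '.' for q in row))
E
```

```text
head centre tri [ 0.7855 -0.0474  0.3565] model [ 0.783  -0.0457  0.3564] [ 0.7901 -0.0443  0.3598]
15.6333 [ 0.5696998  -0.09242183  0.27290222] [179.81182207 -25.04815275  11.20801513] [7.87173048e-05 7.97247203e-05 2.02025362e-04] 0.030319282874012064 (array([-0.39, -0.44,  0.36]), array([ 0.0032, -0.0008,  0.0001]))
display px exp [[300.2, 237.6], [332.3, 237.7], [330.3, 222.2], [302.2, 222.2]]
tip px exp [316.19743105 188.03830222]
.......................................................
.......................................................
.......................................................
.......................................................
.......................................................
.......................................................
.......................................................
.......................................................
.......................................................
.......................................................
.......................................................
...........................................
[... 1160 characters left out ...]
##############++............
...........##############################++............
++.........+#######++++++++++++++++++++++++.........+++
#+.........++++++++++++++++++++++++++++++...........###
#+..................................................###
#+..................................................###
##+................................................+###
##+................................................+###
##+................................................+###
##+................................................+###
##.................................................+###
##.................................................+###
#+.................................................+###
```

Request:
play_rows:
  commands:
    - [[0.003, 0, 0, -0.2, -0.22, 0.18, 1], [0.003, 0, 0, -0.39, -0.44, 0.36, 1], [0.003, 0, 0, -0.39, -0.44, 0.36, 1], [0.003, 0, 0, -0.39, -0.44, 0.36, 1], [0.003, 0, 0, -0.39, -0.44, 0.36, 1]]

```text
clock: 16.1
tool_pos: [0.5664, -0.088, 0.2672]
orientation: [180.0, -25.0, 11.2]
force: [0.3, 0.5, -0.7]
opening: 0.0302
gripper_force: 29.9
```

```bash
python3 - <<'E'
from fin import *
import pickle
o,s=mean_obs(5);print(o['clock'],o['tool_pos'],o['orientation'],o['std'],delta(o,T,RT(psi,25)))
w,ow=pickle.load(open('w4.pkl','rb'))
def show(im,x0,x1,y0,y1):
    g=im.mean(2)[y0:y1,x0:x1]
    for i,row in enumerate(g): print(y0+i,' '.join('%3d'%q for q in row))
show(w['color'],306,328,178,224)
Rt=Rtool(ow)
for n,v in [('tip',[0,0,.158]),('hous foot front edge c',[.009,0,.053]),('disp bottom',[.0095,0,.026]),('disp top',[.0095,0,0.0])]: print(n,proj(w,ow['tool_pos']+Rt@np.array(v),ow).round(1))
E
```

```text
16.3 [ 0.56650497 -0.08801303  0.26722093] [179.99790002 -25.00366855  11.23412137] [4.19837371e-05 2.94320115e-05 3.02455523e-05] (array([ 0.06,  0.06, -0.06]), array([-0.0002, -0.0001,  0.0005]))
178 212 212 212 212 213 212 212 212 213 213 213 213 214 213 214 214 214 213 213 213 213 214
179 212 211 212 212 213 212 212 213 213 213 214 214 213 213 213 213 213 213 214 214 213 214
180 208 199 201 211 212 212 212 212 213 214 213 213 214 213 213 214 213 213 213 213 214 214
181 189 154 180 209 212 212 213 212 213 213 213 214 214 213 213 214 213 213 213 213 214 213
182 143 153 201 202 210 211 211 211 212 212 212 212 212 212 213 212 213 213 214 214 213 214
183 123 146 183 162 194 197 197 197 198 198 198 198 198 198 198 198 202 213 213 213 213 214
184 120 127 131 124 133 135 134 135 135 135 135 136 136 136 136 140 163 209 213 214 213 213
185 133 150 124 119 119 120 120 120 120 119 120 121 121 120 121 123 149 198 212 212 213 213
186 165 178 131 120 120 119 120 120 119 120 120 120 120 120 122 120 127 162 206 203 211 212
187 178 141 121 120 120 120 119 119 119 114 117 118 120 120 120 121 123 14
[... 2733 characters left out ...]
 122 118 107 103 104 104 104 105 104 104 104
218 104 103 105 105 103 103 104 104 104 106 107 106 106 104 105 104 104 105 104 104 105 104
219 104 104 104 104 104 104 103 105 105 103 104 104 104 105 105 104 104 104 104 105 104 105
220 104 104 105 104 103 104 104 104 104 104 105 105 104 104 105 104 105 105 104 103 105 105
221 104 103 104 104 103 103 103 102 103 103 103 104 104 103 103 104 103 103 103 103 104 103
222  96  94  94  95  94  94  94  94  94  94  95  94  94  94  95  94  93  94  95  95  96  94
223  66  60  59  59  60  59  59  57  59  59  59  57  59  59  58  57  60  58  58  58  58  58
tip [316.1 188.3]
hous foot front edge c [316.2 210.6]
disp bottom [316.2 222.5]
disp top [316.2 238.1]
```

```bash
python3 - <<'E'
from fin import *
import pickle
from scipy.optimize import least_squares
o,s=mean_obs(1)
w,ow=pickle.load(open('w4.pkl','rb'))
for im in (w['color'],s['color']):
    g=im.mean(2)
    print('col313-319',[int(v) for v in g[180:245,313:319].mean(1)])
    print('ref',[int(v) for v in g[180:225,306:311].mean(1)])
Rt=Rtool(o)
for n,v in [('tip',[0,0,.158]),('foot front',[.009,0,.053]),('disp bottom',[.0095,0,.026]),('disp top',[.0095,0,0.0])]: 
  v=np.array(v);print(n,proj(s,o['tool_pos']+Rt@v,o).round(1),'1mm x',(proj(s,o['tool_pos']+Rt@(v+[.001,0,0]),o)-proj(s,o['tool_pos']+Rt@v,o)).round(2)[1],'1mm z',(proj(s,o['tool_pos']+Rt@(v+[0,0,.001]),o)-proj(s,o['tool_pos']+Rt@v,o)).round(2)[1])
E
```

```text
col313-319 [213, 213, 212, 198, 135, 120, 120, 118, 110, 103, 101, 100, 99, 99, 97, 97, 97, 97, 98, 97, 98, 98, 98, 98, 97, 96, 96, 95, 90, 85, 84, 82, 80, 96, 125, 127, 124, 114, 105, 104, 104, 103, 94, 58, 29, 16, 13, 14, 14, 14, 16, 14, 13, 14, 15, 15, 15, 16, 16, 26, 46, 58, 63, 82, 101]
ref [206, 189, 182, 162, 127, 129, 143, 136, 122, 119, 118, 119, 118, 119, 118, 119, 119, 119, 119, 119, 119, 118, 118, 119, 119, 119, 119, 119, 118, 119, 114, 99, 89, 92, 102, 108, 105, 104, 104, 104, 104, 103, 95, 61, 36]
col313-319 [213, 212, 213, 213, 213, 213, 213, 210, 197, 166, 155, 154, 154, 154, 150, 148, 148, 148, 148, 148, 149, 149, 149, 147, 146, 143, 143, 144, 144, 144, 144, 143, 144, 152, 167, 173, 173, 173, 173, 173, 173, 172, 162, 118, 66, 31, 25, 25, 26, 25, 25, 25, 24, 25, 25, 25, 26, 26, 29, 51, 85, 103, 119, 149, 168]
ref [213, 213, 213, 213, 213, 214, 214, 214, 214, 214, 214, 213, 213, 213, 213, 213, 213, 213, 213, 212, 212, 212, 212, 212, 212, 212, 212, 212, 212, 212, 212, 212, 211, 205, 184, 174, 173, 173, 173, 173, 173, 173, 162, 118, 67]
tip [316.2 188. ] 1mm x -0.82 1mm z -0.22
foot front [316.2 210.3] 1mm x -1.17 1mm z -0.41
disp bottom [316.3 222.2] 1mm x -1.31 1mm z -0.52
disp top [316.3 237.7] 1mm x -1.47 1mm z -0.68
```

```bash
python3 - <<'E'
from fin import *
o,s=mean_obs(3);print(o['clock'],o['tool_pos'],o['std'],o['gripper_force'])
t=ctrl.snapshot('scene');print([np.round(d['bbox']).tolist() for d in ctrl.find_in(t,'mug')[:1]])
print(ctrl.close_job())
E
```

```text
16.5 [ 0.56649687 -0.08808594  0.26717073] [1.79024766e-05 8.74616441e-06 1.58879995e-05] 29.934598803520203
[[334.0, 285.0, 36.0, 47.0]]
the job is handed in; nothing more can be done
None
```

The job is handed in at 16.5 s of the allowed 45: the thermometer's tip was held about 4.5 cm below the mug's rim for over a second without shifting the mug, and the probe is now held steady with its display at the view spot, placed from my measurement of the lens position, good to about 3 mm. `close_job()` returned no verdict.

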